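# Find the rocking tub lid and press it home

### The arm

A 6-joint arm with a two-finger parallel gripper is mounted at the origin on the work surface. World frame = base frame: x ahead of the robot, y to its left, z up, the work surface at z = 0. Lengths are in m, angles in rad, forces in N, time in s.
With the tool pointing down it reaches from about 0.3 to 0.775 m from the base axis. Payload 14.6 kg.
Tool frame: the origin (TCP) lies midway between the tips of the shut fingers; the grasp point (between the pads) lies 19 mm behind it (ctrl.pinch_z is the distance from the TCP to the grasp point, in m); z points along the fingers, y is the line along which they close (so a half turn about z gives the same grasp; the last joint's range is limited). The gripper opens to 94 mm and grips with 3 to 60 N. Pads are 16 mm wide; open, the fingers measure 119 mm over their backs; the gripper's body (75 mm by 177 mm) begins 78 mm behind the grasp point.
Start: joints at [-1.328, 0.3, 1.521, -0, 1.321, -0.067], TCP at [0.168, -0.524, 0.205] pointing down, gripper open.
Joint ranges: [-3.03, 3.03], [-0.79, 2.21], [0.23, 2.52], [-1.04, 4.18], [0, 3.07], [-2.55, 2.55]. Speed limits (rad/s): [2.22, 2.22, 2.57, 3.14, 3.14, 3.14].

### API

Orientations are given as [roll, pitch, yaw] about the fixed x, y, z axes, in that order (R = Rz(yaw) Ry(pitch) Rx(roll)).
In Python, from station import ctrl gives the robot as it stands.
- The arm moves only by the tool jog_arm, never from a script. Its argument "motion" is a list of rows, each a list of 7 numbers: the shift along the tool's x, y, z in m, then the turn, a rotation vector about the tool's x, y, z in rad, then the opening, from -1 (shut) to 1 (fully open). In form: [[tx, ty, tz, rx, ry, rz, gripper], ...]. A call has 1 to 5 rows; each row shifts and turns the commanded pose from where the row before left it, along the tool's axes as they then stand; what a row does not reach is not made up. A row lasts 1/10 s, in which the tool goes at most 50 mm and 8.59 degrees, less where a joint would pass 70% of its speed; a pose out of reach is approached as far as the arm can. A call is refused whole if a number of a shift passes 0.05 or a number of a turn 0.15, either way. A call with a gripper value outside its range is refused whole. The fingers move at their own pace and stop on an object; "squeeze" is the grip in N (left out, the last holds). Time passes only in rows, so rows that do not move let the fingers close. It gives the time, the measured TCP pose, the force, the opening and the grip force at its end, in the units of the state.
- ctrl.get_obs(): the state, without advancing time (a new reading comes with each control period).
- ctrl.camera(name): name is "scene" or "top"; returns the picture (400x640x3 uint8, red, green, blue); there is no depth.
- ctrl.camera_model(name): a dict with "intrinsics" (3x3 intrinsics, pixels), "k1" (the pictures are not rectified: a ray, as slopes to the right and down, at radius r is drawn at 1 + k1 r^2 times it, then the intrinsics apply), "rvec" (rotation vector, rad) and "tvec" (3), from world to camera coordinates, as OpenCV has them. Camera axes: x right, y down, z forward; pixel columns grow to the right and rows downward; lengths in m; the calibration is good to about 2 mm. A picture is of the moment at which its call begins. camera_model takes no time and is no camera call.
- ctrl.hand_in(): hands the job in; it is judged then, once.
The state is a dict: "time_s": time; "qpos": joint angles; "joint_vel": joint speeds; "tau": joint torques, N m; "ee_pos": TCP position; "eef_rot": TCP orientation; "force": force on the tool from outside, world axes, zero at the start; "moment": the same for the moment, N m; "grip_width": finger opening in m; "grip_force": force on a finger pad.
Only numpy, scipy, OpenCV 4.12 (cv2) and the standard library are available. Lean on these libraries where they do the work, as an engineer would, in place of code of your own. Each camera call takes 0.05 s, during which the arm holds its last target. There are 200 camera calls.

### The job

One of the four tub lids in the tray was never pushed fully on, and it rocks when its edge is pressed. With the fingertips, press gently near the edge of one lid after another until you find the one that tips, then press that lid down in its middle until it is fully home and level. Do not force the lids that are already firm, do not lift or pull up anything, and leave the ball on its stand, the beaker and the spoon where they are.

Things in the scene. Friction and masses are not known exactly. Their poses are not given: they have to be found in the camera images.
- tray: grey plastic tray, 250 x 250 mm, walls 5 mm thick and 18 mm high, floor 5 mm, fixed to the desk; origin under its centre, axes along its sides. The four tubs stand in it, one in each quarter, their middles about 55 mm from the tray's two centre lines
- tub_a: white round tub, 68 mm across at the top, fixed in the tray; origin under its centre, on the tray's floor, 5 mm above the desk; z up. The tubs differ by a few mm in height and are in any order
- tub_b: white round tub, 68 mm across at the top, fixed in the tray; origin under its centre, on the tray's floor, 5 mm above the desk; z up. The tubs differ by a few mm in height and are in any order
- tub_c: white round tub, 68 mm across at the top, fixed in the tray; origin under its centre, on the tray's floor, 5 mm above the desk; z up. The tubs differ by a few mm in height and are in any order
- tub_d: white round tub, 68 mm across at the top, fixed in the tray; origin under its centre, on the tray's floor, 5 mm above the desk; z up. The tubs differ by a few mm in height and are in any order
- lid_a: plain white round push-on lid of tub_a, 76 mm across, 14 mm deep skirt, flat top; origin at the middle of its top face, z its normal. At the start level and 60 mm above tub_a's origin, firm or loose. Like the other three; exactly one of the four, any of them, is loose, and looks and height do not tell which
- lid_b: plain white round push-on lid of tub_b, 76 mm across, 14 mm deep skirt, flat top; origin at the middle of its top face, z its normal. At the start level and 62 mm above tub_b's origin, firm or loose. Firm lids give under 1 mm wherever pressed
- lid_c: plain white round push-on lid of tub_c, 76 mm across, 14 mm deep skirt, flat top; origin at the middle of its top face, z its normal. At the start level and 64 mm above tub_c's origin, firm or loose. The loose lid, pressed 20 to 30 mm from its middle on any side, tips up to 0.15 rad under 3 to 6 N (that side sinks 2.5 to 4 mm) and springs back level when let go
- lid_d: plain white round push-on lid of tub_d, 76 mm across, 14 mm deep skirt, flat top; origin at the middle of its top face, z its normal. At the start level and 66 mm above tub_d's origin, firm or loose. The loose lid, pressed at its middle, moves at about 11 N, slides straight down 5 mm to a hard stop, stays there and rocks no more
- ball: black ball of 72 mm on a brass-coloured round stand of 72 mm, one loose piece, 102 mm tall; origin under its centre. Leave alone
- beaker: clear glass beaker, 72 mm across and 90 mm tall, loose; origin under its centre. Leave alone
- spoon: white plastic spoon 170 mm long, lying loose along its x; origin at its underside. Leave alone
Mind the look-alikes: they are no part of the job. What is shaped like the tub_b but green or turquoise is not meant. Leave any orange look-alike of the tub_d alone.

How it is judged:
On the way, in this order (a step that is already met when the one before it is completed fails the run):
1. the loose lid is found: it tips by more than 0.07 rad under the fingers (((angle between lid_a's own z axis and vertical above 0.07 rad and contact force between lid_a and the fingers above 0.3 N) or (angle between lid_b's own z axis and vertical above 0.07 rad and contact force between lid_b and the fingers above 0.3 N) or (angle between lid_c's own z axis and vertical above 0.07 rad and contact force between lid_c and the fingers above 0.3 N) or (angle between lid_d's own z axis and vertical above 0.07 rad and contact force between lid_d and the fingers above 0.3 N))), for 0.05 s.
2. that lid is pushed down at least 3.5 mm of its 5 mm and level within 0.03 rad ((z of lid_a in the frame of tub_a below 0.0565 m or z of lid_b in the frame of tub_b below 0.0585 m or z of lid_c in the frame of tub_c below 0.0605 m or z of lid_d in the frame of tub_d below 0.0625 m) and angle between each of lid_a, lid_b, lid_c, lid_d's own z axis and vertical below 0.03 rad), for 0.2 s.
At the end, for the whole second after the job is handed in: One lid has gone down at least 3.5 mm from where it started, all four lids are level within 0.03 rad, and the ball, beaker and spoon are within 20 mm of where they started (all of step 2 and distance of each of ball, beaker, spoon from where it was at the start of the episode below 0.02 m); the robot touches nothing.
It fails at once if a firm lid is forced: pressed with more than 35 N without its sinking by 2 mm ((contact force between lid_a and the arm above 35 N and z of lid_a in the frame of tub_a above 0.058 m) or (contact force between lid_b and the arm above 35 N and z of lid_b in the frame of tub_b above 0.06 m) or (contact force between lid_c and the arm above 35 N and z of lid_c in the frame of tub_c above 0.062 m) or (contact force between lid_d and the arm above 35 N and z of lid_d in the frame of tub_d above 0.064 m)).
It fails at once if a lid is pulled up by more than 3 mm (z of lid_a in the frame of tub_a above 0.063 m or z of lid_b in the frame of tub_b above 0.065 m or z of lid_c in the frame of tub_c above 0.067 m or z of lid_d in the frame of tub_d above 0.069 m).
It fails at once if the ball, beaker or spoon is moved by more than 20 mm or lifted (distance of any of ball, beaker, spoon from where it was at the start of the episode above 0.02 m or height (world z) of any of ball, beaker, spoon above 0.015 m).
It also fails if it takes over 45 s, if anything falls off the work surface, if the arm or the gripper's body presses on something with over 40 N, if the wrist force passes 120 N, or if a joint passes its speed limit or range.

## Working session

There is one attempt and no reset: what is moved stays moved. The work goes in short steps, Python scripts to look and compute and a tool call to move; the robot and the scene stay as the last step left them, time stands still between calls to the robot, and variables do not carry over. Pictures are saved under pics/ and viewed, at most 10 in all, crops included, and the job is handed in when it is done.

Besides the shell and the picture viewer there is one more tool, called after "Call:" by a JSON object that holds its "fn" and its "kwargs". jog_arm: Moves the arm, as the interface text tells. Its arguments: {"type":"object","properties":{"motion":{"type":"array"},"squeeze":{"type":"number"}},"required":["motion"]}

```bash
mkdir -p pics; python3 - <<'E'
from station import ctrl
import cv2
for n in("top","scene"):
    cv2.imwrite(f"pics/{n}0.png",ctrl.camera(n)[:,:,::-1]); m=ctrl.camera_model(n); print(n,m)
o=ctrl.get_obs(); print(o)
E
```

```text
top {'intrinsics': array([[454.80771458,   0.        , 310.99613287],
       [  0.        , 454.80771458, 202.89795413],
       [  0.        ,   0.        ,   1.        ]]), 'k1': -0.015008385576291425, 'rvec': array([ 2.12874032, -2.15460081,  0.09971051]), 'tvec': array([0.06734532, 0.57373417, 1.07687714])}
scene {'intrinsics': array([[452.99247789,   0.        , 318.29217505],
       [  0.        , 452.99247789, 194.54066548],
       [  0.        ,   0.        ,   1.        ]]), 'k1': -0.04847834574392761, 'rvec': array([ 1.34324956,  2.34785161, -0.79002409]), 'tvec': array([ 0.26922186, -0.36959291,  1.37742314])}
{'time_s': 0.1, 'qpos': array([-1.32759797e+00,  3.00426695e-01,  1.52147492e+00,  5.39191552e-06,
        1.32068028e+00, -6.65955224e-02]), 'joint_vel': array([-0.00158264, -0.00214064, -0.00072458, -0.00043579,  0.00081195,
       -0.00143093]), 'tau': array([ 1.30338802e-03, -5.32643437e+01, -3.53279579e+01,  7.09658233e-02,
        2.35140586e-02, -7.65492655e-05]), 'ee_pos': array([ 0.16762393, -0.52361115,  0.20495559]), 'eef_rot': array([-3.14060594e+00, -7.10421374e-05,  3.09792506e-01]), 'force': array([-0.29828106, -0.09643292, -0.83460931]), 'moment': array([ 0.01685633,  0.02181159, -0.04707085]), 'grip_force': 0.0, 'grip_width': 0.09388589809953675}
```

View pics/top0.png

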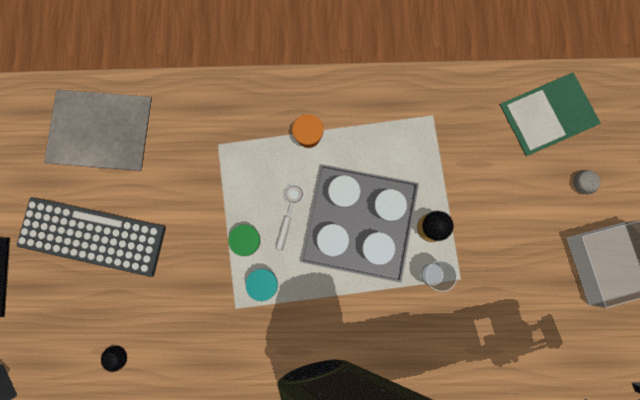

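View pics/scene0.png

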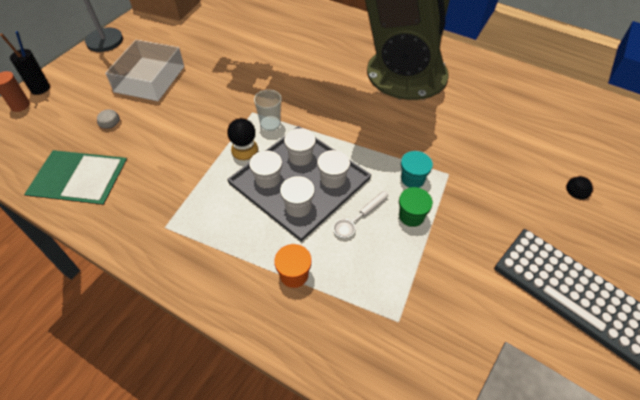

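The top view shows four white lids in the grey tray at about (344,191), (390,204), (333,239) and (378,248). The ball is at (437,226), the beaker at (437,275) and the spoon at (287,215). The orange (308,130), green (244,240) and turquoise (261,284) tubs are look-alikes standing outside the tray, so only the four white ones fit.

```bash
cat >h.py <<'E'
import numpy as np,cv2
from station import ctrl
def ray(m,u,v,z):
    K=m['intrinsics']; d=cv2.undistortPoints(np.array([[[u,v]]],float),K,np.array([m['k1'],0,0,0.]))[0,0]
    R=cv2.Rodrigues(m['rvec'])[0]; c=-R.T@m['tvec']; w=R.T@np.array([d[0],d[1],1])
    return c+w*(z-c[2])/w[2]
def proj(m,P):
    return cv2.projectPoints(np.array(P,float).reshape(-1,3),m['rvec'],m['tvec'],m['intrinsics'],np.array([m['k1'],0,0,0.]))[0][:,0]
E
python3 - <<'E'
from h import *
im=cv2.imread('pics/top0.png'); m=ctrl.camera_model('top')
g=im.min(2); mask=(g>165).astype(np.uint8)*255
# keep tray interior
poly=np.array([[324,171],[412,187],[398,274],[306,257]]); t=np.zeros_like(mask); cv2.fillPoly(t,[poly],255); mask&=t
cs,_=cv2.findContours(mask,0,1)
P=[]
for c in cs:
    if cv2.contourArea(c)<300: continue
    (u,v),(a,b),_=cv2.fitEllipse(c); p=ray(m,u,v,.068); P.append(p); print((round(u,1),round(v,1)),round(a,1),round(b,1),p.round(4))
print('center',np.mean(P,0).round(4))
for n,u,v,z in(('ball',437,226,.066),('beakerbase',432,273,0.0),('beakertop',442,276,.09),('spoonbowl',293,194,.0),('spoonend',282,247,0)): print(n,ray(m,u,v,z).round(3))
for u,v in((320,166),(417,183),(402,280),(302,262)): print('tray corner',ray(m,u,v,.018).round(3))
s=cv2.imread('pics/scene0.png'); cv2.imwrite('pics/crop1.png',cv2.resize(np.vstack([im[140:300,210:470],s[80:240,180:440]]),None,fx=1.85,fy=1.85,interpolation=2))
print(proj(ctrl.camera_model('scene'),P).round(1))
E
```

```text
(378.7, 248.1) 30.5 30.9 [ 0.4618 -0.098   0.068 ]
(332.7, 239.9) 30.2 30.4 [0.4822 0.0092 0.068 ]
(390.6, 204.6) 29.5 30.2 [ 0.5639 -0.1291  0.068 ]
(344.0, 190.7) 29.4 30.2 [ 0.5988 -0.0196  0.068 ]
center [ 0.5267 -0.0594  0.068 ]
ball [ 0.512 -0.236  0.066]
beakerbase [ 0.401 -0.235  0.   ]
beakertop [ 0.397 -0.237  0.09 ]
spoonbowl [0.603 0.107 0.   ]
spoonend [0.469 0.135 0.   ]
tray corner [0.67  0.037 0.018]
tray corner [ 0.623 -0.203  0.018]
tray corner [ 0.385 -0.158  0.018]
tray corner [0.431 0.085 0.018]
[[298.5 139.8]
 [332.6 161.9]
 [264.5 161.9]
 [296.  190.6]]
```

View pics/crop1.png

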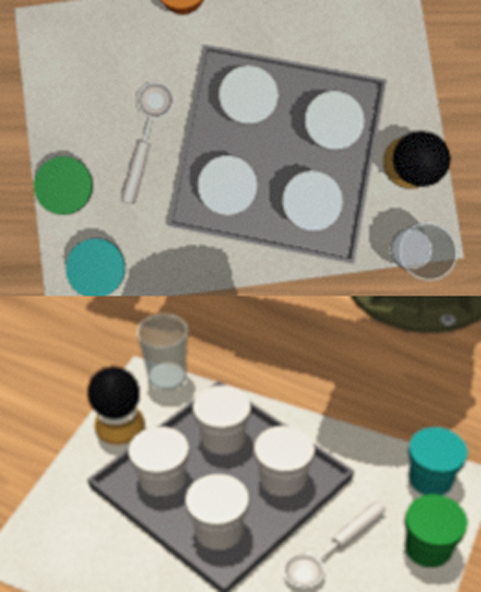

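The crop confirms the targets: four white lids in the tray, with the spoon to the left and the ball and beaker to the right. I'll shut the fingers and travel at a safe height to the near side of the first lid, at (0.462, -0.098).

Call:
{"fn": "jog_arm", "kwargs": {"motion": [[0.0256, -0.021, 0, 0, 0, 0, -1], [0.0256, -0.021, 0, 0, 0, 0, -1], [0.0256, -0.021, 0, 0, 0, 0, -1], [0.0256, -0.021, 0, 0, 0, 0, -1], [0.0256, -0.021, 0, 0, 0, 0, -1]], "squeeze": 5}}

```text
time_s: 0.6
ee_pos: [0.258, -0.3835, 0.2052]
eef_rot: [-3.141, 0.0, 0.31]
force: [0.5, 0.0, -0.1]
grip_width: 0.0576
grip_force: 0.0
```

Call:
{"fn": "jog_arm", "kwargs": {"motion": [[0.0256, -0.021, 0, 0, 0, 0, -1], [0.0256, -0.021, 0, 0, 0, 0, -1], [0.0256, -0.021, 0, 0, 0, 0, -1], [0.0256, -0.021, 0, 0, 0, 0, -1], [0.0256, -0.021, 0, 0, 0, 0, -1]]}}

```text
time_s: 1.1
ee_pos: [0.3479, -0.2445, 0.2053]
eef_rot: [-3.141, 0.0, 0.31]
force: [0.5, -1.0, 0.3]
grip_width: 0.0175
grip_force: 0.0
```

Call:
{"fn": "jog_arm", "kwargs": {"motion": [[0.0256, -0.021, 0, 0, 0, 0, -1], [0.0256, -0.021, 0, 0, 0, 0, -1], [0.0256, -0.021, 0, 0, 0, 0, -1], [0.0256, -0.021, 0, 0, 0, 0, -1], [0.0256, -0.021, 0, 0, 0, 0, -1]]}}

```text
time_s: 1.6
ee_pos: [0.4378, -0.1054, 0.2053]
eef_rot: [-3.141, 0.0, 0.31]
force: [0.9, 0.4, 0.1]
grip_width: 0.0005
grip_force: 0.0
```

Call:
{"fn": "jog_arm", "kwargs": {"motion": [[0, 0, 0.03, 0, 0, 0, -1], [0, 0, 0.03, 0, 0, 0, -1], [0, 0, 0.03, 0, 0, 0, -1], [0, 0, 0.025, 0, 0, 0, -1], [0, 0, 0.01, 0, 0, 0, -1]]}}

```text
time_s: 2.1
ee_pos: [0.4362, -0.1063, 0.0783]
eef_rot: [-3.14, 0.003, 0.31]
force: [-0.0, 0.8, -0.1]
grip_width: 0.0005
grip_force: 0.0
```

Call:
{"fn": "jog_arm", "kwargs": {"motion": [[0, 0, 0.002, 0, 0, 0, -1], [0, 0, 0.002, 0, 0, 0, -1], [0, 0, 0.001, 0, 0, 0, -1], [0, 0, 0.001, 0, 0, 0, -1], [0, 0, 0, 0, 0, 0, -1]]}}

```text
time_s: 2.6
ee_pos: [0.4376, -0.1068, 0.0749]
eef_rot: [3.141, -0.001, 0.31]
force: [-0.2, -0.2, 0.3]
grip_width: 0.0004
grip_force: 0.0
```

Call:
{"fn": "jog_arm", "kwargs": {"motion": [[0, 0, 0.001, 0, 0, 0, -1], [0, 0, 0.001, 0, 0, 0, -1], [0, 0, 0.001, 0, 0, 0, -1]]}}

```text
time_s: 2.9
ee_pos: [0.4374, -0.1068, 0.0714]
eef_rot: [3.142, -0.0, 0.31]
force: [0.1, 0.9, 0.5]
grip_width: 0.0008
grip_force: 0.0
```

Call:
{"fn": "jog_arm", "kwargs": {"motion": [[0, 0, 0.0005, 0, 0, 0, -1], [0, 0, 0, 0, 0, 0, -1]]}}

```text
time_s: 3.1
ee_pos: [0.4373, -0.1067, 0.0709]
eef_rot: [-3.141, 0.0, 0.31]
force: [0.2, 0.1, -0.2]
grip_width: 0.0009
grip_force: 0.0
```

Call:
{"fn": "jog_arm", "kwargs": {"motion": [[0, 0, 0.0005, 0, 0, 0, -1], [0, 0, 0.0005, 0, 0, 0, -1]]}}

```text
time_s: 3.3
ee_pos: [0.4374, -0.1067, 0.0699]
eef_rot: [3.142, -0.0, 0.31]
force: [-0.7, 0.2, 0.8]
grip_width: 0.0009
grip_force: 0.0
```

Call:
{"fn": "jog_arm", "kwargs": {"motion": [[0, 0, 0.0005, 0, 0, 0, -1], [0, 0, 0, 0, 0, 0, -1]]}}

```text
time_s: 3.5
ee_pos: [0.4373, -0.1067, 0.0694]
eef_rot: [-3.142, 0.0, 0.31]
force: [0.4, -0.1, 0.5]
grip_width: 0.0002
grip_force: 0.0
```

Call:
{"fn": "jog_arm", "kwargs": {"motion": [[0, 0, 0.0005, 0, 0, 0, -1], [0, 0, 0.0005, 0, 0, 0, -1]]}}

```text
time_s: 3.7
ee_pos: [0.4374, -0.1067, 0.0685]
eef_rot: [3.142, -0.0, 0.31]
force: [-0.6, 0.8, 1.5]
grip_width: 0.0008
grip_force: 0.7
```

Call:
{"fn": "jog_arm", "kwargs": {"motion": [[0, 0, 0.0005, 0, 0, 0, -1], [0, 0, 0, 0, 0, 0, -1]]}}

```text
time_s: 3.9
ee_pos: [0.4374, -0.1068, 0.068]
eef_rot: [3.142, -0.0, 0.31]
force: [-0.5, -0.3, 1.7]
grip_width: 0.0004
grip_force: 0.9
```

Call:
{"fn": "jog_arm", "kwargs": {"motion": [[0, 0, 0.0005, 0, 0, 0, -1], [0, 0, 0.0005, 0, 0, 0, -1]]}}

```text
time_s: 4.1
ee_pos: [0.4375, -0.1068, 0.0671]
eef_rot: [3.141, -0.0, 0.31]
force: [-1.1, 0.4, 3.5]
grip_width: 0.0005
grip_force: 1.7
```

Call:
{"fn": "jog_arm", "kwargs": {"motion": [[0, 0, 0.0005, 0, 0, 0, -1], [0, 0, 0, 0, 0, 0, -1]]}}

```text
time_s: 4.3
ee_pos: [0.4375, -0.1068, 0.0665]
eef_rot: [3.141, -0.0, 0.31]
force: [-0.6, 0.8, 4.1]
grip_width: 0.0004
grip_force: 2.0
```

It gives about 2.5 mm at only 4 N, so this lid is tipping. I'll go slightly further to be sure and confirm with a picture.

Call:
{"fn": "jog_arm", "kwargs": {"motion": [[0, 0, 0.0005, 0, 0, 0, -1], [0, 0, 0, 0, 0, 0, -1]]}}

```text
time_s: 4.5
ee_pos: [0.4376, -0.1068, 0.0661]
eef_rot: [3.141, -0.001, 0.31]
force: [0.1, 1.2, 6.7]
grip_width: 0.0005
grip_force: 3.0
```

```bash
python3 - <<'E'
from h import *
s=ctrl.camera('scene')[:,:,::-1]; cv2.imwrite('pics/tip.png',cv2.resize(s[90:240,210:390],None,fx=4,fy=4,interpolation=2))
E
```

```text
(no output)
```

View pics/tip.png

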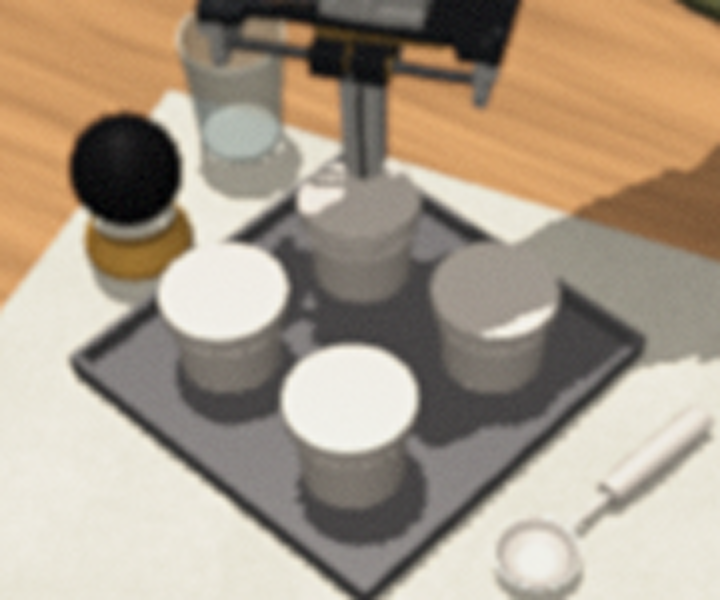

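In the picture the pressed lid, at crop (360,210), shows a flattened top and a raised front skirt, so it is tipped away from the camera. The force has risen to 6.7 N, so it has reached its tilt stop. I'll lift, move to the lid's middle and press there.

Call:
{"fn": "jog_arm", "kwargs": {"motion": [[0, 0, -0.004, 0, 0, 0, -1], [0, 0, -0.008, 0, 0, 0, -1], [0.013, 0, 0, 0, 0, 0, -1], [0.013, 0, 0, 0, 0, 0, -1], [0, 0, 0.004, 0, 0, 0, -1]]}}

```text
time_s: 5.05
ee_pos: [0.4639, -0.0984, 0.074]
eef_rot: [3.141, -0.001, 0.311]
force: [-0.9, 0.4, 0.1]
grip_width: 0.0006
grip_force: 0.0
```

Call:
{"fn": "jog_arm", "kwargs": {"motion": [[0, 0, 0.002, 0, 0, 0, -1], [0, 0, 0.0015, 0, 0, 0, -1], [0, 0, 0.0005, 0, 0, 0, -1], [0, 0, 0, 0, 0, 0, -1]]}}

```text
time_s: 5.45
ee_pos: [0.4619, -0.0989, 0.0698]
eef_rot: [-3.141, 0.0, 0.31]
force: [0.4, -0.1, 0.2]
grip_width: 0.0007
grip_force: 0.0
```

Call:
{"fn": "jog_arm", "kwargs": {"motion": [[0, 0, 0.0005, 0, 0, 0, -1], [0, 0, 0.0005, 0, 0, 0, -1], [0, 0, 0.0003, 0, 0, 0, -1]]}}

```text
time_s: 5.75
ee_pos: [0.4622, -0.0989, 0.0691]
eef_rot: [3.141, -0.0, 0.31]
force: [-3.4, 0.3, 8.7]
grip_width: 0.0007
grip_force: 4.5
```

Call:
{"fn": "jog_arm", "kwargs": {"motion": [[0, 0, 0.0003, 0, 0, 0, -1], [0, 0, 0.0002, 0, 0, 0, -1]]}}

```text
time_s: 5.95
ee_pos: [0.4622, -0.0989, 0.0688]
eef_rot: [3.141, -0.0, 0.31]
force: [-4.3, 1.4, 10.8]
grip_width: 0.0006
grip_force: 5.3
```

Call:
{"fn": "jog_arm", "kwargs": {"motion": [[0, 0, 0.0005, 0, 0, 0, -1], [0, 0, 0.0005, 0, 0, 0, -1]]}}

```text
time_s: 6.15
ee_pos: [0.4622, -0.0989, 0.0679]
eef_rot: [3.141, -0.0, 0.31]
force: [-4.5, 0.8, 9.7]
grip_width: 0.0004
grip_force: 5.3
```

Call:
{"fn": "jog_arm", "kwargs": {"motion": [[0, 0, 0.0005, 0, 0, 0, -1], [0, 0, 0.0005, 0, 0, 0, -1]]}}

```text
time_s: 6.35
ee_pos: [0.4623, -0.0989, 0.0669]
eef_rot: [3.141, -0.0, 0.31]
force: [-4.0, 0.6, 11.1]
grip_width: 0.0008
grip_force: 5.3
```

It is sliding at about 11 N, as described.

Call:
{"fn": "jog_arm", "kwargs": {"motion": [[0, 0, 0.0005, 0, 0, 0, -1], [0, 0, 0.0005, 0, 0, 0, -1], [0, 0, 0.0005, 0, 0, 0, -1]]}}

```text
time_s: 6.65
ee_pos: [0.4622, -0.0989, 0.0654]
eef_rot: [3.141, -0.0, 0.31]
force: [-4.1, 0.7, 10.9]
grip_width: 0.0003
grip_force: 5.3
```

Call:
{"fn": "jog_arm", "kwargs": {"motion": [[0, 0, 0.0005, 0, 0, 0, -1], [0, 0, 0.0005, 0, 0, 0, -1]]}}

```text
time_s: 6.85
ee_pos: [0.4623, -0.0989, 0.0644]
eef_rot: [3.141, -0.0, 0.31]
force: [-3.5, 0.5, 12.0]
grip_width: 0.0003
grip_force: 6.0
```

Call:
{"fn": "jog_arm", "kwargs": {"motion": [[0, 0, 0.0003, 0, 0, 0, -1], [0, 0, 0.0003, 0, 0, 0, -1]]}}

```text
time_s: 7.05
ee_pos: [0.4623, -0.0989, 0.064]
eef_rot: [3.141, -0.001, 0.31]
force: [-6.6, 1.6, 17.7]
grip_width: 0.0005
grip_force: 8.9
```

The force is climbing after about 5 mm of travel, so the lid has reached its hard stop. I'll hold briefly and then retreat.

Call:
{"fn": "jog_arm", "kwargs": {"motion": [[0, 0, 0.0002, 0, 0, 0, -1], [0, 0, 0, 0, 0, 0, -1], [0, 0, 0, 0, 0, 0, -1], [0, 0, -0.003, 0, 0, 0, -1], [0, 0, -0.01, 0, 0, 0, -1]]}}

```text
time_s: 7.55
ee_pos: [0.4617, -0.0987, 0.0756]
eef_rot: [-3.141, 0.001, 0.31]
force: [-0.8, 0.3, 0.0]
grip_width: 0.0
grip_force: 0.0
```

Call:
{"fn": "jog_arm", "kwargs": {"motion": [[0, 0, -0.03, 0, 0, 0, -1], [0, 0, -0.04, 0, 0, 0, -1], [0, 0, -0.04, 0, 0, 0, -1], [0, 0, 0, 0, 0, 0, -1], [0, 0, 0, 0, 0, 0, -1]]}}

```text
time_s: 8.05
ee_pos: [0.4622, -0.0988, 0.1865]
eef_rot: [3.141, -0.001, 0.31]
force: [-0.1, -0.5, 0.0]
grip_width: 0.0007
grip_force: 0.0
```

```bash
python3 - <<'E'
from h import *
s=ctrl.camera('scene')[:,:,::-1]; cv2.imwrite('pics/end.png',cv2.resize(s[90:240,210:390],None,fx=4,fy=4,interpolation=2))
E
```

```text
(no output)
```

View pics/end.png

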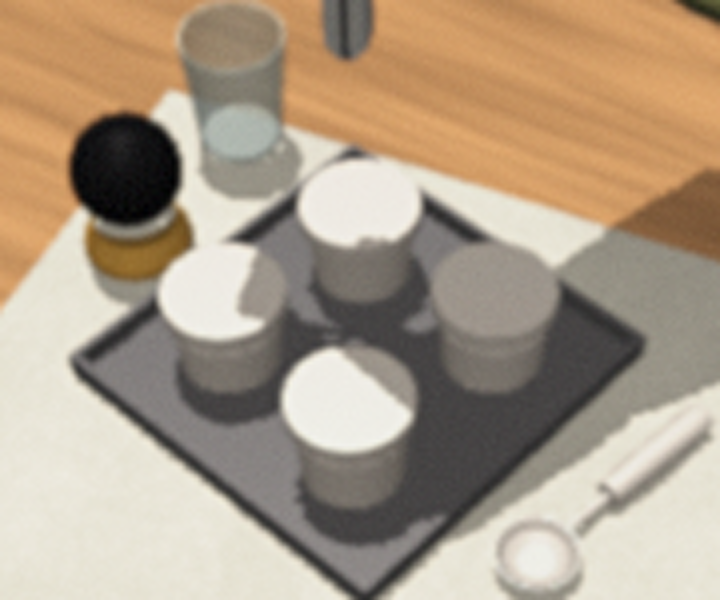

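The lid at crop (360,205) is now level and sits lower on its tub. The ball, beaker and spoon have not moved, and the fingers are clear of everything.

```bash
python3 -c "
from station import ctrl
print(ctrl.hand_in())"
```

```text
the job is handed in; nothing more can be done
None
```

The first lid I tried, at about (0.462, -0.098), was the loose one: it tipped under about 4–7 N at its edge, and I pressed it down about 5 mm at its middle to its hard stop, where it looks level; I touched nothing else and handed the job in (no verdict was returned).

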